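# Close a snap badge in the art-room badge press

## Robot

A 6-joint arm with a two-finger parallel gripper is mounted at the origin on the work surface. World frame = base frame: x ahead of the robot, y to its left, z up, the work surface at z = 0. Lengths are in m, angles in degrees, forces in N, time in s.
With the tool pointing down it reaches from about 0.4 to 0.825 m from the base axis. Payload 7 kg.
Tool frame: the origin (TCP) lies at the centre of the arm's flange, where the gripper is bolted on; the fingertips stand 178 mm ahead of it and the grasp point (between the pads) lies 159 mm ahead of it (tip_reach is the distance from the TCP to the fingertips, in m); z points along the fingers, y is the line along which they close (so a half turn about z gives the same grasp; the last joint's range is limited). The gripper opens to 88 mm and grips with 3 to 60 N. Pads are 19 mm wide; open, the fingers measure 130 mm over their backs; the gripper's body (78 mm by 193 mm) begins 47 mm behind the grasp point.
Start: joints at [81.595, 20.546, 0.682, 0, -70.136, -16.507], TCP at [0.284, 0.612, 0.405] pointing down, gripper open.
Joint ranges: [-176.03, 176.03], [-82.01, 121.73], [-58.28, 71.71], [-173.87, 95.51], [-174.79, -0.11], [-173.66, 173.66]. Speed limits (degrees/s): [136.94, 136.94, 172.46, 180, 180, 180].

## Interface

Orientations are given as [roll, pitch, yaw] about the fixed x, y, z axes, in that order (R = Rz(yaw) Ry(pitch) Rx(roll)).
In Python, from plant import * gives the robot as it stands.
- The arm moves only by the shell command python3 -m handwheel 'ROWS'. ROWS is JSON, a list of rows, each a list of 7 numbers: the opening, from -1 (shut) to 1 (fully open), then the shift along the tool's x, y, z as a fraction of full scale, then the turn, a rotation vector about the tool's x, y, z as a fraction of full scale. A call has 1 to 5 rows; each row shifts and turns the commanded pose from where the row before left it, along the tool's axes as they then stand; what a row does not reach is not made up. Full scale, the value 1, is 0.025 m for a shift and 6 degrees for a turn. A row lasts 1/8 s, in which the tool goes at most 62.5 mm and 10.7 degrees, less where a joint would pass 70% of its speed; a pose out of reach is approached as far as the arm can. A call with a number of a shift or a turn outside -1 to 1 is refused whole. A call with a gripper value outside its range is refused whole. The fingers move at their own pace and stop on an object; the grip force is fixed at half the most. Time passes only in rows, so rows that do not move let the fingers close. It gives the time, the measured TCP pose, the force, the opening and the grip force at its end, in the units of the state.
- get_obs(): the state, without advancing time (a new reading comes with each control period).
- snapshot(name): name is "scene" or "top" or "wrist"; returns a dict with "color" (480x640x3 uint8, red, green, blue), "fx", "fy", "cx", "cy" (pixels), "R" (3x3) and "t" (3): a world point X has camera coordinates R X + t; the wrist camera has in their place "tool_from_camera" (4x4, takes a point from camera to tool coordinates, whose origin is the TCP and whose axes are the flange's). Camera axes: x right, y down, z forward; pixel columns grow to the right and rows downward; lengths in m; the calibration is good to about 2 mm. A picture is of the moment at which its call begins: read the wrist's pose just before it. There is no depth.
- close_job(): hands the job in; it is judged then, once.
The state is a dict: "clock": time; "joint_pos": joint angles; "qvel": joint speeds; "tau": joint torques, N m; "tool_pos": TCP position; "orientation": TCP orientation; "force": force on the tool from outside, world axes, zero at the start; "moment": the same for the moment, N m; "opening": finger opening in m; "gripper_force": force on a finger pad.
Only numpy, scipy, OpenCV 4.12 (cv2) and the standard library are available. Lean on these libraries where they do the work, as an engineer would, in place of code of your own. Each camera call takes 0.05 s, during which the arm holds its last target. There are 200 camera calls.

## Task

Close the yellow badge in the badge press: slide the shuttle sideways until the nest with the yellow badge is home under the ram, against its stop, and only then push the lever fully down to its stop so that the yellow cap snaps home. Ease the lever all the way back up under control, do not let it fly up, and leave the badge under the ram and the blue badge in its nest; do not disturb the cup or the paint bottles.

Things in the scene. Friction and masses are not known exactly. Their poses are not given: they have to be found in the camera images.
- press: Badge press, a cream cast hand press, base 180 x 200 mm, placed anywhere ahead of the robot and turned up to 15 degrees. Origin: foot of the ram axis, on the table. x points from the lever side back to the column, y left, z up. Column 60 mm wide, from x = 60 mm back. Head over the ram: 50 mm wide in y, from x = -25 mm back to the column, underside 120 mm and top 165 mm above the table.
- ram_axis (a point): Fixed point of the press where the vertical ram axis meets the floor of a nest, 33 mm above the table. The ram, a steel disc 46 mm across, hangs over it, its face 34 mm above this point at rest.
- shuttle (a joint): Travel in m of the aluminium shuttle (plate 76 x 240 mm, top 33 mm above the table) along the press's y between two stops. 0 = middle, where it starts; +0.045 = left stop, right nest under the ram; -0.045 = right stop, left nest under the ram. A few newtons of friction hold it. Its two round nests (58 mm rings, 8 mm high) lie 45 mm left and right of its middle.
- knob_left (a point): Mid-height of the black upright knob on the left (+y) end of the shuttle, 100 mm from the shuttle's middle: a cylinder 16 mm across and 35 mm tall, its top 68 mm above the table; this point is 50.5 mm above the table. It moves with the shuttle. Free to be gripped from above, best with a finger in front and one behind, or pushed.
- knob_right (a point): The same knob on the right (-y) end of the shuttle.
- lever (a joint): Angle in rad of the hand lever: 0 = up at rest, 0.85 = down on its stop. It points to the press's -x side (to the robot), rising 0.43 rad above level at rest, 0.42 rad below level when down, and turns about a level axis along the press's y. Its return spring takes about 7 N at the grip to start, 20 N at the stop, and flings it up if let go. It drives the ram down 28 mm per rad.
- lever_grip (a point): Point on the centre line of the lever's black rubber sleeve (28 mm across, from 100 to 205 mm from the lever's pivot, red end), 165 mm from the pivot. It moves with the lever: about 254 mm above the table at rest, 118 mm with the lever down.
- lever_pivot (a point): Fixed point on the lever's turning axis, 30 mm behind the ram axis, 185 mm above the table.
- badge_center (a point): The badge to be closed: yellow face with a red dot, 44 mm across, lying in one of the two nests (either one). This point is on its axis, 6 mm above the nest floor. Its yellow cap still stands 4 mm proud of the white back (top 15 mm above the nest floor; 11 mm when closed). It rides loosely in its nest (1.5 mm play all round).
- cap (a joint): How far in m the yellow cap is pressed onto the badge: 0 = open, 0.004 = home. It stays where it is pressed, and takes about 12 N of the ram.
- badge_done_center (a point): A blue badge, already closed, 44 mm across and 11 mm thick, lying in the other nest; this point is on its axis 6 mm above the nest floor.
- cup_mid (a point): Bystander: teal cup with brushes standing in it, 82 mm across the rim and 105 mm tall (brushes to 175 mm), near the press on its left front; this point is 50 mm up its axis. Leave it standing where it is.
- bottle_copper_mid (a point): Bystander: copper-coloured paint bottle, 62 mm across, 150 mm tall, on the right of the press; this point is half-way up. Leave it standing where it is.
- bottle_pink_mid (a point): Bystander: pink paint bottle, 48 mm across, 110 mm tall, on the left of the press towards its back; this point is half-way up. Leave it standing where it is.

How it is judged:
By the outcome, as a careful person would: the job done as asked, in the order asked, and still so for the second after the job is handed in, with the robot touching nothing.
It also fails if it takes over 64 s, if anything falls off the work surface, if the arm or the gripper's body presses on something with over 40 N, if the wrist force passes 120 N, or if a joint passes its speed limit or range.

## Working session

There is one attempt and no reset: what is moved stays moved. The work goes in short steps, Python scripts to look and compute and a shell command to move; the robot and the scene stay as the last step left them, time stands still between calls to the robot, and variables do not carry over. Pictures are saved under pics/ and viewed, at most 10 in all, crops included, and the job is handed in when it is done.

```bash
ls; mkdir -p pics; python3 - <<'E'
from plant import *
import cv2
o=get_obs(); print(o)
for n in("scene","top"):
    s=snapshot(n); cv2.imwrite(f"pics/{n}0.png",s["color"][:,:,::-1]); print(n,s["fx"],s["cx"],s["cy"],s["R"],s["t"])
E
```

```text
pics
{'clock': 0.0, 'joint_pos': array([ 8.15939066e+01,  2.05898452e+01,  6.35492284e-01, -1.99224170e-02,
       -7.01358008e+01, -1.65082348e+01]), 'qvel': array([-0.04487219,  0.04133118,  0.00493965, -0.06438841,  0.06604898,
       -0.08690177]), 'tau': array([ 1.57960349e-03, -5.82718241e+01,  2.93050486e+01,  6.99740052e+00,
        6.74753683e-03, -1.63914242e-04]), 'tool_pos': array([0.28425832, 0.61201827, 0.40375408]), 'orientation': array([ 1.79908240e+02, -7.66331241e-03, -2.49211062e+01]), 'force': array([-0.15169995, -0.6326554 , -1.21603739]), 'moment': array([-0.02379025, -0.03323218,  0.03803799]), 'gripper_force': 0.0, 'opening': 0.08762091966236038}
scene 540.6596022406972 309.74232031214336 251.41799399931688 [[ 0.0959864   0.99532367 -0.01083554]
 [ 0.79933119 -0.0835634  -0.59505194]
 [-0.59317474  0.04845571 -0.8036142 ]] [-0.09821783 -0.38146859  1.71147462]
top 477.14727112207123 317.2634033075951 246.64452620021734 [[ 6.78560648e-03 -9.99976415e-01  1.06026759e-03]
 [-9.89524892e-01 -6.86757791e-03 -1.44198903e-01]
 [ 1.44202784e-01 -7.06841635e-05 -9.89548156e-01]] [0.02377715 0.65580278 0.96342292]
```

View pics/scene0.png

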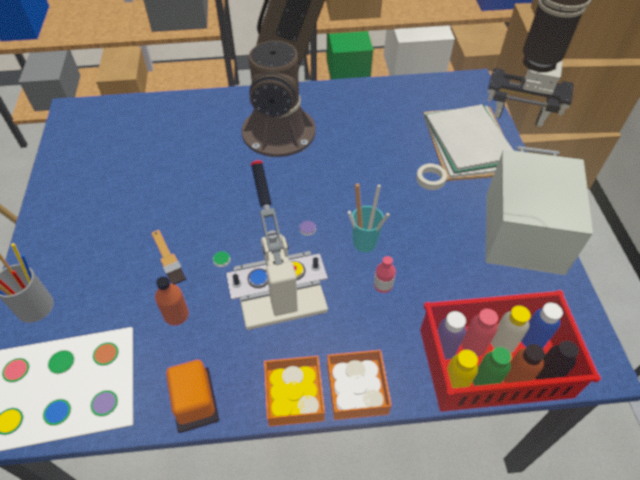

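View pics/top0.png

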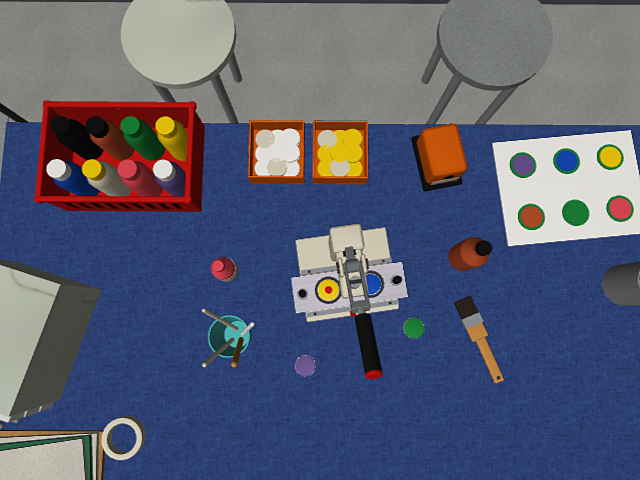

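The top view shows the yellow badge at about (328,290) in the left nest and the blue one at (372,284). The knobs are at (302,293) and (397,280), and the lever runs to its red end at (374,375). The shuttle therefore has to go right, to -0.045.

```bash
cat > h.py <<'E'
from plant import *
import cv2, numpy as np
def ray(s,u,v,z):
    R=np.array(s["R"]);t=np.array(s["t"]); c=-R.T@t
    d=R.T@np.array([(u-s["cx"])/s["fx"],(v-s["cy"])/s["fy"],1]); return c+d*(z-c[2])/d[2]
def blobs(img,lo,hi,box,amin=25):
    hsv=cv2.cvtColor(img,cv2.COLOR_RGB2HSV); m=cv2.inRange(hsv,np.array(lo),np.array(hi))
    k=np.zeros_like(m);x0,y0,x1,y1=box;k[y0:y1,x0:x1]=255;m&=k
    n,_,st,ce=cv2.connectedComponentsWithStats(m)
    return [(ce[i].round(1),st[i].tolist()) for i in range(1,n) if st[i][4]>=amin]
E
python3 - <<'E'
from h import *
s=snapshot("top");im=s["color"];
def show(n,lo,hi,box,z):
    for c,st in blobs(im,lo,hi,box): print(n,c,st,ray(s,*c,z).round(4))
show("yellow",(20,120,100),(35,255,255),(300,260,360,315),.048)
show("blue",(100,150,60),(125,255,255),(362,270,386,298),.044)
show("knobL",(0,0,0),(180,255,60),(294,280,312,304),.068)
show("knobR",(0,0,0),(180,255,60),(388,270,406,292),.068)
show("sleeve",(0,0,0),(180,90,60),(345,305,390,385),.254)
show("red",(0,150,80),(8,255,255),(355,360,390,385),.27)
show("red2",(172,150,80),(180,255,255),(355,360,390,385),.27)
show("cup",(80,100,50),(95,255,255),(195,300,265,370),.105)
show("pink",(165,100,50),(180,255,255),(205,250,245,285),.1)
show("copper",(0,100,30),(12,255,200),(440,230,500,275),.1)
E
```

```text
yellow [328.  289.3] [318, 279, 21, 21, 293] [0.5656 0.0052 0.048 ]
blue [372.8 283.2] [366, 274, 15, 20, 220] [ 0.5793 -0.089   0.044 ]
knobL [301.9 293. ] [299, 289, 7, 9, 46] [0.5566 0.0591 0.068 ]
knobR [396.6 279.5] [392, 276, 10, 8, 59] [ 0.5855 -0.1352  0.068 ]
sleeve [367.  341.7] [355, 313, 26, 59, 791] [ 0.4691 -0.054   0.254 ]
red [373.1 373.9] [365, 370, 17, 9, 122] [ 0.4199 -0.0617  0.27  ]
cup [227.5 334.6] [208, 315, 43, 42, 1006] [0.4732 0.2016 0.105 ]
pink [222.2 267.8] [211, 257, 24, 23, 411] [0.604  0.2176 0.1   ]
copper [466.3 254.9] [448, 237, 42, 34, 872] [ 0.6333 -0.2704  0.1   ]
```

Press yaw is about +8.5° and the ram axis is at about (0.571, -0.038). The knob spacing of 196 mm, the nests and the lever line all agree with the given sizes. Pulling the right knob to the right keeps the gripper's body away from the head. First I'll rise and turn.

```bash
python3 -m handwheel '[[1,0,0,-1,0,0,1],[1,0,0,-1,0,0,1],[1,0,0,-1,0,0,1],[1,0,0,-1,0,0,1],[1,0,0,0,0,0,1]]'; python3 -m handwheel '[[1,0,0,0,0,0,1],[1,0,0,0,0,0,1],[1,0,0,0,0,0,1],[1,0,0,0,0,0,1],[1,0,0,0,0,0,0.43]]'
```

```text
clock: 0.78
tool_pos: [0.2845, 0.6123, 0.507]
orientation: [-179.8, 0.1, -55.1]
force: [-0.1, -0.3, -0.7]
opening: 0.0879
gripper_force: 0.0
clock: 1.4
tool_pos: [0.2843, 0.6122, 0.5042]
orientation: [180.0, -0.0, -81.6]
force: [0.6, 1.2, -0.2]
opening: 0.0877
gripper_force: 0.0
```

```bash
cat > d.py <<'E'
import sys
from h import *
from scipy.spatial.transform import Rotation as Ro
def go(x,y,z):   # grasp point target -> tool-frame shift in rows (full scale 25mm)
    o=get_obs(); R=Ro.from_euler("xyz",o["orientation"],degrees=True)
    g=o["tool_pos"]+R.apply([0,0,.159]); d=R.inv().apply(np.array([x,y,z])-g)
    print("clk",round(o["clock"],2),"grasp",g.round(4),"rpy",o["orientation"].round(2),"rows",(d/.025).round(2),"F",o["force"].round(1),"open",round(o["opening"],4))
if __name__=="__main__": go(*map(float,sys.argv[1:4]))
E
python3 d.py .5855 -.1352 .345
```

```text
clk 1.4 grasp [0.2842 0.612  0.3452] rpy [ 1.7998e+02 -4.0000e-02 -8.1630e+01] rows [ 3.133e+01 -7.570e+00  3.000e-02] F [ 0.6  1.2 -0.2] open 0.0877
```

```bash
python3 -m handwheel '[[1,1,-0.24,0,0,0,0],[1,1,-0.24,0,0,0,0],[1,1,-0.24,0,0,0,0],[1,1,-0.24,0,0,0,0],[1,1,-0.24,0,0,0,0]]' >/dev/null; python3 -m handwheel '[[1,1,-0.24,0,0,0,0],[1,1,-0.24,0,0,0,0],[1,1,-0.24,0,0,0,0],[1,1,-0.24,0,0,0,0],[1,1,-0.24,0,0,0,0]]' >/dev/null; python3 -m handwheel '[[1,1,-0.24,0,0,0,0],[1,1,-0.24,0,0,0,0],[1,1,-0.24,0,0,0,0],[1,1,-0.24,0,0,0,0],[1,1,-0.24,0,0,0,0]]' >/dev/null; python3 d.py .5855 -.1352 .345
```

```text
clk 3.27 grasp [0.4292 0.253  0.3457] rpy [-179.99    0.    -81.49] rows [16.28 -3.88  0.03] F [0.1 0.5 0. ] open 0.0874
```

```bash
python3 -m handwheel '[[1,1,-0.24,0,0,0,0],[1,1,-0.24,0,0,0,0],[1,1,-0.24,0,0,0,0],[1,1,-0.24,0,0,0,0],[1,1,-0.24,0,0,0,0]]' >/dev/null; python3 -m handwheel '[[1,1,-0.24,0,0,0,0],[1,1,-0.24,0,0,0,0],[1,1,-0.24,0,0,0,0],[1,1,-0.24,0,0,0,0],[1,1,-0.24,0,0,0,0]]' >/dev/null; python3 -m handwheel '[[1,1,-0.24,0,0,0,0],[1,1,-0.24,0,0,0,0],[1,1,-0.24,0,0,0,0],[1,1,-0.24,0,0,0,0],[1,1,-0.24,0,0,0,0]]' >/dev/null;  python3 -m handwheel '[[1,1,-0.24,0,0,0,0],[1,0.28,0,0,0,0,0],[1,0,0,0,0,0,0]]'; python3 d.py .5855 -.1352 .06
python3 - <<'E'
from h import *
s=snapshot("wrist");cv2.imwrite("pics/w1.png",s["color"][:,:,::-1]);print(s["fx"],s["cx"],s["cy"],np.array(s["tool_from_camera"]).round(4))
E
```

```text
clock: 5.52
tool_pos: [0.5837, -0.1344, 0.5044]
orientation: [180.0, 0.0, -81.6]
force: [-0.3, -0.1, -0.5]
opening: 0.0875
gripper_force: 0.0
clk 5.53 grasp [ 0.5836 -0.1343  0.3454] rpy [ 1.7998e+02  1.0000e-02 -8.1550e+01] rows [ 0.05 -0.08 11.42] F [-0.3 -0.1 -0.5] open 0.0875
428.6892011704996 321.0838796046959 244.5949215234016 [[ 1.000e-03 -9.550e-01 -2.965e-01  8.040e-02]
 [ 1.000e+00  7.000e-04  1.200e-03  1.000e-04]
 [-1.000e-03 -2.965e-01  9.550e-01  2.020e-02]
 [ 0.000e+00  0.000e+00  0.000e+00  1.000e+00]]
```

View pics/w1.png

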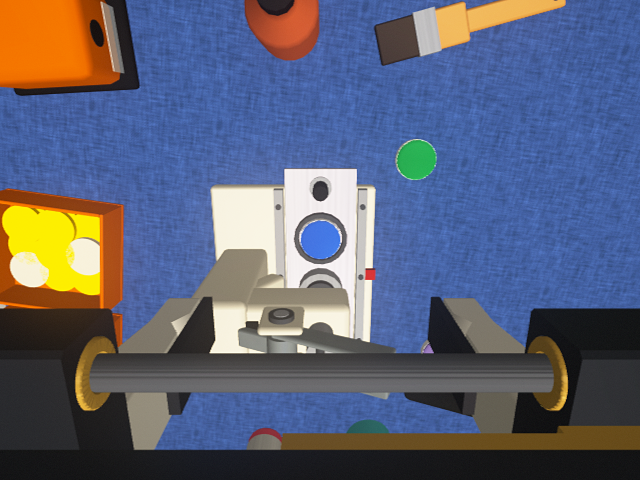

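The wrist view shows the right knob near (320,188), centred between the fingers, with the shuttle aligned to the image. The copper bottle is further out at the top, around (283,10). I'll check the knob by casting a ray.

```bash
cat >> d.py <<'E'
def wray(o,s,u,v,z):
    R=Ro.from_euler("xyz",o["orientation"],degrees=True).as_matrix(); T=np.array(s["tool_from_camera"])
    c=o["tool_pos"]+R@T[:3,3]; d=R@T[:3,:3]@np.array([(u-s["cx"])/s["fx"],(v-s["cy"])/s["fy"],1]); return c+d*(z-c[2])/d[2]
E
python3 - <<'E'
from d import *
o=get_obs();s=snapshot("wrist")
for b,z,n in(((305,172,336,204),.068,"knob"),((235,0,325,60),.13,"bot")):
  lo,hi=((0,0,0),(180,255,60)) if n=="knob" else ((0,100,30),(12,255,220))
  for c,st in blobs(s["color"],lo,hi,b): print(n,c,st,wray(o,s,*c,z).round(4))
print("knob top rim blob", wray(o,s,320,184,.068).round(4))
print("bottle near edge at z .11",wray(o,s,290,55,.12).round(4), wray(o,s,290,60,.0).round(4))
E
```

```text
knob [320.1 187.4] [313, 181, 15, 19, 83] [ 0.5853 -0.1432  0.068 ]
bot [285.7  27.5] [245, 0, 74, 60, 3182] [ 0.63   -0.2688  0.13  ]
knob top rim blob [ 0.5859 -0.1465  0.068 ]
bottle near edge at z .11 [ 0.6253 -0.2515  0.12  ] [ 0.6345 -0.2593  0.    ]
```

```bash
python3 - <<'E'
from d import *
o=get_obs();s=snapshot("wrist")
cv2.imwrite("pics/w2.png",cv2.resize(s["color"][160:220,280:360,::-1],None,fx=8,fy=8,interpolation=cv2.INTER_NEAREST))
t=snapshot("top")["color"]
cv2.imwrite("pics/t2.png",cv2.resize(t[200:320,270:430,::-1],None,fx=5,fy=5,interpolation=cv2.INTER_NEAREST))
E
```

```text
(no output)
```

View pics/w2.png

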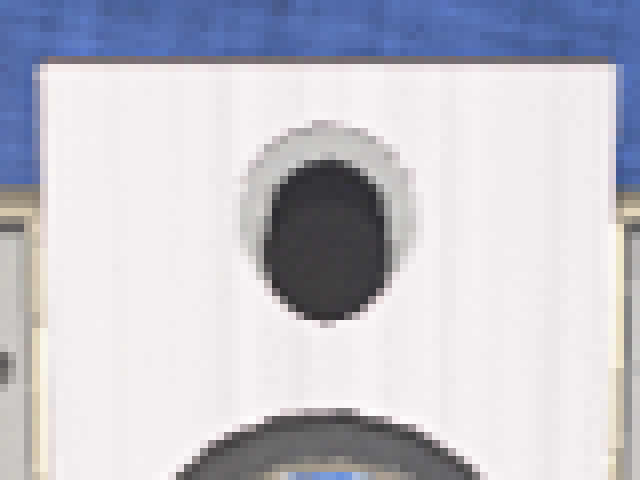

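The crop shows the black knob's top disc centred at about (320.6,192.5), with a grey collar at its foot. The earlier mask had only caught part of it.

```bash
python3 - <<'E'
from d import *
o=get_obs();s=snapshot("wrist")
print(wray(o,s,320.6,192.5,.068).round(4))
a=wray(o,s,284.5,168,.033);b=wray(o,s,357,168,.033);print("plate end corners",a.round(4),b.round(4),np.linalg.norm(a-b),np.degrees(np.arctan2(*(a-b)[1::-1])))
go(.5855,-.1370,.058)
E
```

```text
[ 0.5845 -0.1376  0.068 ]
plate end corners [ 0.6247 -0.1512  0.033 ] [ 0.5498 -0.1626  0.033 ] 0.07578690706255603 8.60606879025905
clk 5.78 grasp [ 0.5838 -0.1331  0.346 ] rpy [-179.97    0.    -81.44] rows [ 0.16 -0.04 11.52] F [-0.2 -0.4 -0.4] open 0.0878
```

```bash
python3 -m handwheel '[[1,0.16,-0.04,1,0,0,0],[1,0,0,1,0,0,0],[1,0,0,1,0,0,0],[1,0,0,1,0,0,0],[1,0,0,1,0,0,0]]' >/dev/null; python3 -m handwheel '[[1,0,0,1,0,0,0],[1,0,0,1,0,0,0],[1,0,0,1,0,0,0],[1,0,0,1,0,0,0],[1,0,0,0.8,0,0,0]]' >/dev/null; python3 -m handwheel '[[1,0,0,0.8,0,0,0],[1,0,0,0.5,0,0,0],[1,0,0,0.3,0,0,0],[1,0,0,0,0,0,0]]'; python3 d.py .5855 -.1372 .06
```

```text
clock: 7.52
tool_pos: [0.5856, -0.1374, 0.2195]
orientation: [180.0, -0.0, -81.5]
force: [0.1, 0.4, 0.4]
opening: 0.0878
gripper_force: 0.0
clk 7.53 grasp [ 0.5855 -0.1374  0.0605] rpy [179.98  -0.   -81.48] rows [-0.01 -0.    0.02] F [0.1 0.4 0.4] open 0.0878
```

```bash
python3 -m handwheel '[[-1,0,0,0,0,0,0],[-1,0,0,0,0,0,0],[-1,0,0,0,0,0,0],[-1,0,0,0,0,0,0],[-1,0,0,0,0,0,0]]'; python3 -m handwheel '[[-1,0,0,0,0,0,0],[-1,0.3,0,0,0,0,0],[-1,0.3,0,0,0,0,0],[-1,0.3,0,0,0,0,0],[-1,0.3,0,0,0,0,0]]'; python3 d.py .592 -.1817 .06
```

```text
clock: 8.15
tool_pos: [0.5856, -0.1375, 0.2197]
orientation: [-180.0, -0.0, -81.5]
force: [-0.6, 0.5, -0.4]
opening: 0.0432
gripper_force: 0.0
clock: 8.78
tool_pos: [0.5901, -0.1679, 0.2196]
orientation: [180.0, -0.0, -81.5]
force: [0.0, 0.2, -0.6]
opening: 0.001
gripper_force: 0.0
clk 8.78 grasp [ 0.5901 -0.1679  0.0606] rpy [180.    -0.   -81.51] rows [0.56 0.01 0.02] F [ 0.   0.2 -0.6] open 0.001
```

The fingers needed longer to close, and I moved before they reached the knob. I'll open, go back, and close again with a longer wait.

```bash
python3 -m handwheel '[[1,0,0,0,0,0,0],[1,0,0,0,0,0,0],[1,0,0,0,0,0,0],[1,0,0,0,0,0,0],[1,0,0,0,0,0,0]]'; python3 -m handwheel '[[1,0,0,0,0,0,0],[1,0,0,0,0,0,0],[1,0,0,0,0,0,0],[1,0,0,0,0,0,0],[1,0,0,0,0,0,0]]'; python3 - <<'E'
from d import *
s=snapshot("top");cv2.imwrite("pics/t3.png",cv2.resize(s["color"][200:320,270:430,::-1],None,fx=5,fy=5,interpolation=cv2.INTER_NEAREST))
for c,st in blobs(s["color"],(0,0,0),(180,255,60),(294,280,312,304)): print("knobL",c,ray(s,*c,.068))
E
```

```text
clock: 9.4
tool_pos: [0.59, -0.167, 0.2197]
orientation: [-180.0, -0.0, -81.5]
force: [0.3, -0.1, 0.1]
opening: 0.0453
gripper_force: 0.0
clock: 10.02
tool_pos: [0.59, -0.1672, 0.2196]
orientation: [180.0, -0.0, -81.5]
force: [0.3, -0.4, -1.2]
opening: 0.087
gripper_force: 0.0
knobL [302.5 291.5] [0.55963256 0.05787214 0.068     ]
```

View pics/t3.png

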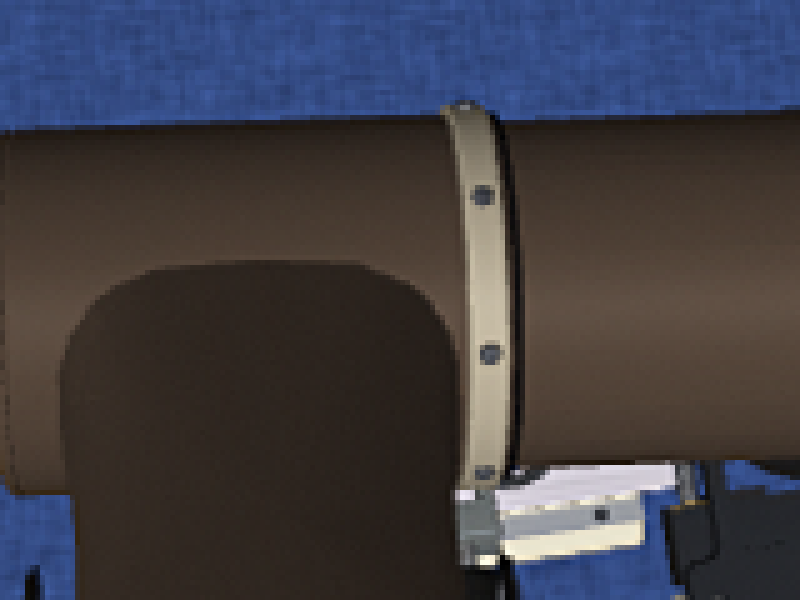

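The arm hides the shuttle in this view; only the plate's right end shows, near (675,475). I'll go back and close.

```bash
python3 -m handwheel '[[1,-0.6,0,0,0,0,0],[1,-0.6,0,0,0,0,0],[-1,0,0,0,0,0,0],[-1,0,0,0,0,0,0],[-1,0,0,0,0,0,0]]' > /dev/null; python3 -m handwheel '[[-1,0,0,0,0,0,0],[-1,0,0,0,0,0,0],[-1,0,0,0,0,0,0],[-1,0,0,0,0,0,0],[-1,0,0,0,0,0,0]]'; python3 -m handwheel '[[-1,0,0,0,0,0,0],[-1,0,0,0,0,0,0],[-1,0,0,0,0,0,0]]'; python3 d.py .5855 -.1372 .06
```

```text
clock: 11.32
tool_pos: [0.5852, -0.1376, 0.2196]
orientation: [179.9, 0.0, -81.5]
force: [-0.5, 0.1, 0.2]
opening: 0.0151
gripper_force: 30.0
clock: 11.7
tool_pos: [0.5852, -0.1376, 0.2196]
orientation: [180.0, 0.0, -81.5]
force: [-3.2, -1.2, 2.3]
opening: 0.0151
gripper_force: 30.0
clk 11.7 grasp [ 0.5851 -0.1376  0.0606] rpy [179.95   0.   -81.5 ] rows [-0.01 -0.02  0.02] F [-3.2 -1.2  2.3] open 0.0151
```

Gripped, at the knob's 16 mm width. Now I'll slide right.

```bash
python3 -m handwheel '[[-1,0.25,0,0,0,0,0],[-1,0.25,0,0,0,0,0],[-1,0.25,0,0,0,0,0],[-1,0.25,0,0,0,0,0],[-1,0.25,0,0,0,0,0]]'; python3 -m handwheel '[[-1,0.25,0,0,0,0,0],[-1,0.15,0,0,0,0,0],[-1,0,0,0,0,0,0]]';python3 d.py .592 -.1820 .06
```

```text
clock: 12.32
tool_pos: [0.5899, -0.1691, 0.2196]
orientation: [180.0, 0.0, -81.5]
force: [-4.6, 1.1, 4.0]
opening: 0.0153
gripper_force: 30.0
clock: 12.7
tool_pos: [0.5914, -0.1792, 0.2196]
orientation: [180.0, -0.0, -81.5]
force: [-4.7, -3.0, 3.5]
opening: 0.0148
gripper_force: 30.0
clk 12.7 grasp [ 0.5913 -0.1793  0.0606] rpy [ 1.7996e+02 -2.0000e-02 -8.1520e+01] rows [ 0.11 -0.01  0.02] F [-4.7 -3.   3.5] open 0.0148
```

```bash
python3 -m handwheel '[[-1,0.1,0,0,0,0,0],[-1,0,0,0,0,0,0]]'; python3 -m handwheel '[[-1,0.08,0,0,0,0,0],[-1,0,0,0,0,0,0]]'; python3 -m handwheel '[[-1,0.08,0,0,0,0,0],[-1,0,0,0,0,0,0]]'; python3 d.py .592 -.1820 .06
```

```text
clock: 12.95
tool_pos: [0.5917, -0.1813, 0.2196]
orientation: [180.0, -0.0, -81.5]
force: [-5.3, -0.5, 4.2]
opening: 0.0152
gripper_force: 30.0
clock: 13.2
tool_pos: [0.5919, -0.1824, 0.2196]
orientation: [180.0, 0.1, -81.5]
force: [-6.3, 5.7, 6.0]
opening: 0.015
gripper_force: 30.0
clock: 13.45
tool_pos: [0.592, -0.1828, 0.2195]
orientation: [179.9, 0.2, -81.5]
force: [-8.6, 15.6, 9.9]
opening: 0.0152
gripper_force: 30.0
clk 13.45 grasp [ 0.5918 -0.1824  0.0605] rpy [ 1.7995e+02  1.7000e-01 -8.1510e+01] rows [-0.01 -0.01  0.02] F [-8.6 15.6  9.9] open 0.0152
```

The shuttle moved 45 mm and then met the stop, with force rising to about 15 N. I'll release, lift, turn 90°, and check the shuttle.

```bash
python3 -m handwheel '[[1,0,0,0,0,0,0],[1,0,0,0,0,0,0],[1,0,0,0,0,0,0],[1,0,0,0,0,0,0],[1,0,0,0,0,0,0]]'; python3 -m handwheel '[[1,0,0,0,0,0,0],[1,0,0,-0.5,0,0,0],[1,0,0,-1,0,0,0],[1,0,0,-1,0,0,0],[1,0,0,-1,0,0,0]]' >/dev/null; python3 -m handwheel '[[1,0,0,-1,0,0,0],[1,0,0,-1,0,0,0],[1,0,0,-1,0,0,0],[1,0,0,-1,0,0,0],[1,0,0,-1,0,0,0]]' >/dev/null; python3 -m handwheel '[[1,0,0,-1,0,0,0],[1,0,0,-1,0,0,0],[1,0,0,-1,0,0,0],[1,0,0,0,0,0,0]]'; python3 - <<'E'
from d import *
o=get_obs();s=snapshot("wrist");cv2.imwrite("pics/w3.png",s["color"][:,:,::-1])
go(.4513,-.0563,.35)
for c,st in blobs(s["color"],(0,0,0),(180,255,80),(290,150,350,230)): print(c,st,wray(o,s,c[0],st[1]+st[3]-7.5,.068).round(4))
E
```

```text
clock: 14.08
tool_pos: [0.5927, -0.1849, 0.2196]
orientation: [-180.0, -0.0, -81.5]
force: [-1.2, -0.2, -0.0]
opening: 0.0599
gripper_force: 0.0
clock: 15.82
tool_pos: [0.5924, -0.1849, 0.5106]
orientation: [-179.7, -0.1, -81.5]
force: [-0.3, 0.9, 0.0]
opening: 0.0876
gripper_force: 0.0
clk 15.88 grasp [ 0.5927 -0.1847  0.3498] rpy [-1.7985e+02 -2.0000e-02 -8.1490e+01] rows [-5.92  4.83 -0.02] F [-0.3  0.6  0.1] open 0.0875
[323.7 196.3] [317, 187, 15, 20, 228] [ 0.5909 -0.1821  0.068 ]
```

View pics/w3.png

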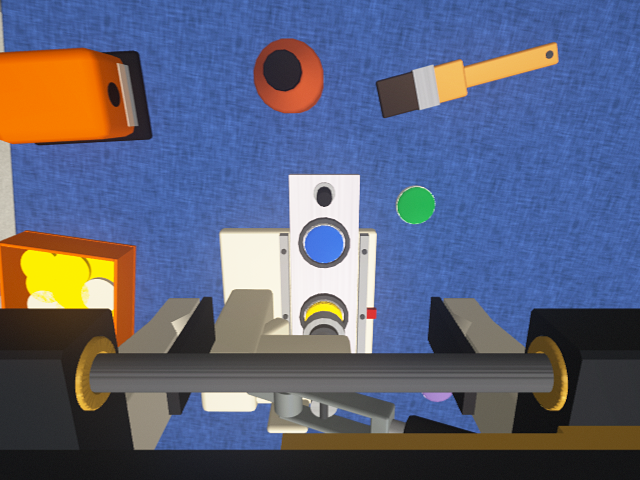

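The wrist view shows the yellow badge at (323,310) under the ram disc, the blue badge in its nest at (323,244), and the right knob displaced by 45.0 mm, so the shuttle is home. Next I'll go over the lever and turn.

```bash
python3 -m handwheel '[[1,-0.98,0.8,0,0,0,0],[1,-0.98,0.8,0,0,0,0],[1,-0.98,0.8,0,0,0,0],[1,-0.98,0.8,0,0,0,0],[1,-0.98,0.8,0,0,0,0]]' >/dev/null; python3 -m handwheel '[[1,-0.98,0.8,0,0,0,1],[1,0,0,0,0,0,1],[1,0,0,0,0,0,1],[1,0,0,0,0,0,1],[1,0,0,0,0,0,1]]' >/dev/null;  python3 -m handwheel '[[1,0,0,0,0,0,1],[1,0,0,0,0,0,1],[1,0,0,0,0,0,1],[1,0,0,0,0,0,1],[1,0,0,0,0,0,1]]' >/dev/null; python3 -m handwheel '[[1,0,0,0,0,0,1],[1,0,0,0,0,0,1],[1,0,0,0,0,0,1],[1,0,0,0,0,0,1],[1,0,0,0,0,0,1]]'; python3 -m handwheel '[[1,0,0,0,0,0,0],[0.2,0,0,0,0,0,0]]'; python3 - <<'E'
from d import *
o=get_obs();s=snapshot("wrist");cv2.imwrite("pics/w4.png",s["color"][:,:,::-1])
go(.4513,-.0563,.254)
E
```

```text
clock: 18.38
tool_pos: [0.4518, -0.0572, 0.5066]
orientation: [180.0, -0.1, -171.7]
force: [-0.9, 0.1, 0.2]
opening: 0.0878
gripper_force: 0.0
clock: 18.62
tool_pos: [0.452, -0.0571, 0.5069]
orientation: [180.0, -0.0, -171.4]
force: [0.9, -0.1, -0.3]
opening: 0.0823
gripper_force: 0.0
clk 18.68 grasp [ 0.452  -0.0572  0.348 ] rpy [-1.8000e+02 -2.0000e-02 -1.7138e+02] rows [0.02 0.04 3.76] F [-0.   0.3  0.8] open 0.0787
```

View pics/w4.png

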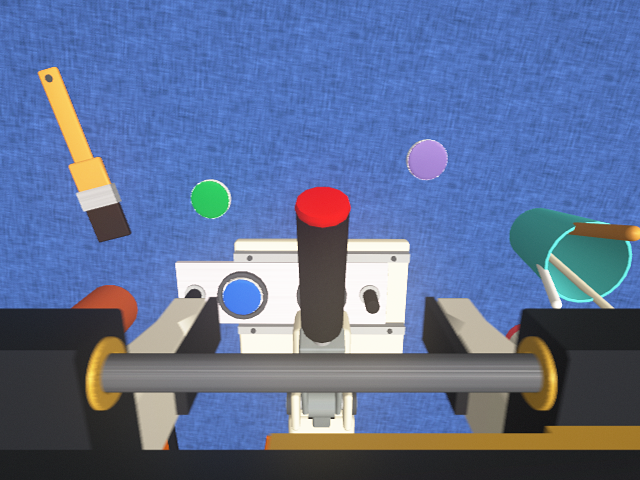

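The wrist view shows the black sleeve running straight down the image at column 322 (cx is 321), so it is centred between the fingers. I'll descend over it and close.

```bash
python3 -m handwheel '[[0.3,0,0,1,0,0,0],[0.3,0,0.04,1,0,0,0],[0.3,0,0,1,0,0,0],[0.3,0,0,0.6,0,0,0],[0.3,0,0,0.2,0,0,0]]'; python3 -m handwheel '[[-1,0,0,0,0,0,0],[-1,0,0,0,0,0,0],[-1,0,0,0,0,0,0],[-1,0,0,0,0,0,0],[-1,0,0,0,0,0,0]]'; python3 d.py .4513 -.0563 .254
```

```text
clock: 19.3
tool_pos: [0.452, -0.0562, 0.4116]
orientation: [-180.0, -0.1, -171.5]
force: [-0.4, -1.0, -0.3]
opening: 0.0569
gripper_force: 0.0
clock: 19.92
tool_pos: [0.4522, -0.0564, 0.4126]
orientation: [-179.9, 0.0, -171.5]
force: [1.0, -4.0, 1.0]
opening: 0.027
gripper_force: 30.0
clk 19.93 grasp [ 0.4523 -0.0566  0.2536] rpy [-1.7995e+02  4.0000e-02 -1.7148e+02] rows [ 0.04  0.02 -0.02] F [ 1. -4.  1.] open 0.027
```

Gripped on the 28 mm sleeve. Now I'll pull the lever down along its arc.

```bash
python3 -m handwheel '[[-1,0.09,0,0.215,0,0,0],[-1,0.09,0,0.215,0,0,0],[-1,0.07,0,0.22,0,0,0],[-1,0.07,0,0.22,0,0,0],[-1,0.06,0,0.225,0,0,0]]';  python3 -m handwheel '[[-1,0.06,0,0.225,0,0,0],[-1,0.04,0,0.23,0,0,0],[-1,0.04,0,0.23,0,0,0],[-1,0.03,0,0.23,0,0,0],[-1,0.02,0,0.23,0,0,0]]'; python3 d.py .436 -.0587 .185
```

```text
clock: 20.55
tool_pos: [0.4428, -0.0578, 0.3862]
orientation: [-179.9, 0.1, -171.5]
force: [-2.8, -2.8, 11.5]
opening: 0.0274
gripper_force: 30.0
clock: 21.18
tool_pos: [0.4382, -0.0585, 0.3575]
orientation: [-179.9, 0.1, -171.5]
force: [-3.5, -3.3, 12.4]
opening: 0.0273
gripper_force: 30.0
clk 21.18 grasp [ 0.4384 -0.0586  0.1985] rpy [-1.7994e+02  9.0000e-02 -1.7147e+02] rows [0.1  0.01 0.54] F [-3.5 -3.3 12.4] open 0.0273
```

```bash
python3 -m handwheel '[[-1,0.01,0,0.235,0,0,0],[-1,0.01,0,0.235,0,0,0],[-1,0,0,0.235,0,0,0],[-1,0,0,0.235,0,0,0],[-1,-0.02,0,0.235,0,0,0]]';  python3 -m handwheel '[[-1,-0.03,0,0.23,0,0,0],[-1,-0.04,0,0.23,0,0,0],[-1,-0.04,0,0.23,0,0,0],[-1,-0.05,0,0.23,0,0,0],[-1,-0.06,0,0.23,0,0,0]]'; python3 d.py .451 -.0563 .118
```

```text
clock: 21.8
tool_pos: [0.4383, -0.0585, 0.3281]
orientation: [-179.9, 0.1, -171.5]
force: [-3.0, -3.0, 13.6]
opening: 0.0271
gripper_force: 30.0
clock: 22.42
tool_pos: [0.4435, -0.0578, 0.2992]
orientation: [-179.9, 0.1, -171.5]
force: [-4.3, -3.9, 15.8]
opening: 0.0274
gripper_force: 30.0
clk 22.43 grasp [ 0.4437 -0.0579  0.1402] rpy [-1.7995e+02  5.0000e-02 -1.7147e+02] rows [-0.3   0.02  0.89] F [-4.3 -3.9 15.8] open 0.0274
```

```bash
python3 -m handwheel '[[-1,-0.07,0,0.22,0,0,0],[-1,-0.07,0,0.22,0,0,0],[-1,-0.08,0,0.22,0,0,0],[-1,-0.06,0,0.15,0,0,0],[-1,0,0,0,0,0,0]]';  python3 -m handwheel '[[-1,-0.03,0,0.1,0,0,0],[-1,0,0,0,0,0,0]]'; python3 -m handwheel '[[-1,-0.03,0,0.1,0,0,0],[-1,0,0,0,0,0,0]]'; python3 d.py .451 -.0563 .118
```

```text
clock: 23.05
tool_pos: [0.4504, -0.0567, 0.2789]
orientation: [-179.9, 0.0, -171.5]
force: [-5.4, -4.2, 16.9]
opening: 0.0273
gripper_force: 30.0
clock: 23.3
tool_pos: [0.4512, -0.0566, 0.2767]
orientation: [-179.9, 0.0, -171.5]
force: [-5.2, -3.1, 17.6]
opening: 0.0272
gripper_force: 30.0
clock: 23.55
tool_pos: [0.4521, -0.0564, 0.2745]
orientation: [-179.9, 0.1, -171.4]
force: [-6.3, -3.3, 20.1]
opening: 0.0271
gripper_force: 30.0
clk 23.55 grasp [ 0.4524 -0.0566  0.1155] rpy [-1.7994e+02  7.0000e-02 -1.7145e+02] rows [ 0.05  0.02 -0.1 ] F [-6.3 -3.3 20.1] open 0.0271
```

```bash
python3 -m handwheel '[[-1,-0.03,0,0.1,0,0,0],[-1,0,0,0,0,0,0]]'; python3 -m handwheel '[[-1,-0.03,0,0.1,0,0,0],[-1,0,0,0,0,0,0]]';python3 -m handwheel '[[-1,-0.02,0,0.08,0,0,0],[-1,0,0,0,0,0,0]]'
```

```text
clock: 23.8
tool_pos: [0.4529, -0.0563, 0.2726]
orientation: [-179.9, 0.1, -171.4]
force: [-8.1, -1.9, 26.1]
opening: 0.0272
gripper_force: 30.0
clock: 24.05
tool_pos: [0.4538, -0.0562, 0.2709]
orientation: [-179.9, 0.1, -171.4]
force: [-13.1, -1.1, 37.1]
opening: 0.0272
gripper_force: 30.0
clock: 24.3
tool_pos: [0.4545, -0.0561, 0.2694]
orientation: [-179.9, 0.2, -171.4]
force: [-13.2, -0.7, 41.0]
opening: 0.0275
gripper_force: 30.0
```

Force is well above the roughly 22 N that the spring and cap take, so the lever is on its stop. I'll check from the scene camera.

```bash
python3 - <<'E'
from d import *
s=snapshot("scene");cv2.imwrite("pics/s2.png",cv2.resize(s["color"][150:340,180:420,::-1],None,fx=3,fy=3,interpolation=cv2.INTER_CUBIC))
go(.451,-.0563,.118)
R=np.array(s["R"]);t=np.array(s["t"])
for L in(.165,.205,.21):
  for a in(-.42,-.38,-.34,):
    X=np.array([.5997,-.034,.185])+L*np.array([-.989*np.cos(a),-.148*np.cos(a),np.sin(a)]);p=R@X+t
    print(L,a,(s["fx"]*p[0]/p[2]+s["cx"]).round(1),(s["fy"]*p[1]/p[2]+s["cy"]).round(1))
E
```

```text
clk 24.35 grasp [ 0.4551 -0.0562  0.1104] rpy [-179.92    0.18 -171.39] rows [ 0.16  0.02 -0.31] F [-12.9  -1.2  40.2] open 0.0269
0.165 -0.42 264.7 216.7
0.165 -0.38 264.3 214.3
0.165 -0.34 263.9 212.0
0.205 -0.42 262.4 210.2
0.205 -0.38 261.9 207.3
0.205 -0.34 261.5 204.5
0.21 -0.42 262.1 209.4
0.21 -0.38 261.6 206.5
0.21 -0.34 261.2 203.6
```

View pics/s2.png

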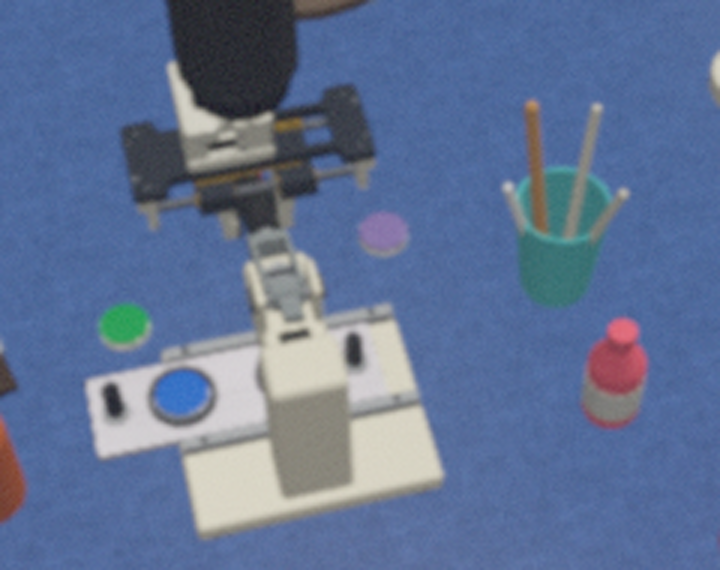

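The view shows the yellow nest under the head, the shuttle to the right, the blue badge seated at crop (182,395), and the cup and pink bottle upright. The lever tip is hidden under the gripper, but a 41 N push against a 20 N spring says it is on the stop. I'll ease it up along the arc.

```bash
python3 -m handwheel '[[-1,0.03,0,-0.1,0,0,0],[-1,0.03,0,-0.1,0,0,0],[-1,0.03,0,-0.1,0,0,0],[-1,0.05,0,-0.15,0,0,0],[-1,0.07,0,-0.2,0,0,0]]';  python3 -m handwheel '[[-1,0.08,0,-0.22,0,0,0],[-1,0.07,0,-0.22,0,0,0],[-1,0.06,0,-0.22,0,0,0],[-1,0.06,0,-0.22,0,0,0],[-1,0.05,0,-0.23,0,0,0]]'; python3 -m handwheel '[[-1,0.05,0,-0.23,0,0,0],[-1,0.04,0,-0.23,0,0,0],[-1,0.03,0,-0.23,0,0,0],[-1,0.02,0,-0.23,0,0,0],[-1,0.01,0,-0.23,0,0,0]]'; python3 d.py .436 -.0587 .185
```

```text
clock: 24.98
tool_pos: [0.4493, -0.0568, 0.2836]
orientation: [-179.9, 0.1, -171.4]
force: [-1.5, -4.3, 12.3]
opening: 0.0275
gripper_force: 30.0
clock: 25.6
tool_pos: [0.4423, -0.0578, 0.312]
orientation: [-179.9, 0.3, -171.4]
force: [3.5, -3.8, 11.4]
opening: 0.0272
gripper_force: 30.0
clock: 26.22
tool_pos: [0.4399, -0.0581, 0.3415]
orientation: [-179.9, 0.5, -171.4]
force: [8.8, -4.2, 8.4]
opening: 0.0274
gripper_force: 30.0
clk 26.23 grasp [ 0.4414 -0.0582  0.1825] rpy [-179.92    0.52 -171.4 ] rows [ 0.21  0.01 -0.1 ] F [ 8.8 -4.2  8.4] open 0.0274
```

```bash
python3 -m handwheel '[[-1,-0.06,0,-0.23,0,0,0],[-1,-0.06,0,-0.23,0,0,0],[-1,-0.05,0,-0.23,0,0,0],[-1,-0.05,0,-0.23,0,0,0],[-1,-0.05,0,-0.23,0,0,0]]';  python3 -m handwheel '[[-1,-0.06,0,-0.22,0,0,0],[-1,-0.06,0,-0.22,0,0,0],[-1,-0.07,0,-0.2,0,0,0],[-1,-0.07,0,-0.2,0,0,0],[-1,-0.07,0,-0.2,0,0,0]]'; python3 d.py .4513 -.0563 .254
```

```text
clock: 26.85
tool_pos: [0.4446, -0.0575, 0.3688]
orientation: [-179.9, 0.2, -171.5]
force: [3.5, -4.1, 5.6]
opening: 0.0273
gripper_force: 30.0
clock: 27.48
tool_pos: [0.4528, -0.0563, 0.3945]
orientation: [-179.9, 0.2, -171.5]
force: [5.3, -3.2, 1.5]
opening: 0.0273
gripper_force: 30.0
clk 27.48 grasp [ 0.4533 -0.0564  0.2355] rpy [-179.94    0.18 -171.47] rows [ 0.08  0.02 -0.74] F [ 5.3 -3.2  1.5] open 0.0273
```

```bash
python3 -m handwheel '[[-1,-0.05,0,-0.12,0,0,0],[-1,-0.04,0,-0.1,0,0,0],[-1,0,0,0,0,0,0]]';  python3 -m handwheel '[[-1,-0.04,0,-0.1,0,0,0],[-1,-0.03,0,-0.08,0,0,0],[-1,0,0,0,0,0,0]]'; python3 -m handwheel '[[-1,-0.03,0,-0.08,0,0,0],[-1,0,0,0,0,0,0]]';python3 d.py .4513 -.0563 .254
```

```text
clock: 27.85
tool_pos: [0.4551, -0.056, 0.3997]
orientation: [-179.9, 0.2, -171.5]
force: [6.1, -4.7, 2.6]
opening: 0.0268
gripper_force: 30.0
clock: 28.22
tool_pos: [0.4559, -0.0559, 0.4002]
orientation: [-180.0, -0.2, -171.5]
force: [14.4, -9.8, -25.8]
opening: 0.0268
gripper_force: 30.0
clock: 28.48
tool_pos: [0.4562, -0.0559, 0.4007]
orientation: [180.0, -0.3, -171.6]
force: [16.1, -11.1, -33.9]
opening: 0.0275
gripper_force: 30.0
clk 28.48 grasp [ 0.4554 -0.056   0.2417] rpy [ 180.     -0.3  -171.58] rows [ 0.17  0.01 -0.49] F [ 16.1 -11.1 -33.9] open 0.0275
```

The lever is on its upper stop, with the tool pulling up against it. I'll relax, open, and lift.

```bash
python3 -m handwheel '[[-1,0.03,0,0.07,0,0,0],[-1,0.02,0,0.05,0,0,0],[-1,0,0,0,0,0,0]]'; python3 -m handwheel '[[0.3,0,0,0,0,0,0],[0.3,0,0,0,0,0,0],[0.3,0,0,0,0,0,0],[0.3,0,0,0,0,0,0],[0.3,0,0,0,0,0,0]]';python3 d.py .4513 -.0563 .350
```

```text
clock: 28.85
tool_pos: [0.4555, -0.0559, 0.4004]
orientation: [-180.0, -0.1, -171.5]
force: [10.1, -9.1, -17.3]
opening: 0.0274
gripper_force: 30.0
clock: 29.48
tool_pos: [0.4552, -0.0556, 0.4024]
orientation: [180.0, 0.0, -171.5]
force: [-0.4, 0.3, -0.3]
opening: 0.0568
gripper_force: 0.0
clk 29.48 grasp [ 0.4553 -0.0556  0.2434] rpy [ 1.7999e+02  2.0000e-02 -1.7149e+02] rows [ 0.16 -0.01 -4.26] F [-0.4  0.3 -0.3] open 0.0568
```

```bash
python3 -m handwheel '[[0.3,0,0,-0.5,0,0,0],[0.3,0,0,-1,0,0,0],[0.3,0,0,-1,0,0,0],[0.3,0,0,-1,0,0,0],[0.3,0,0,-1,0,0,0]]'; python3 -m handwheel '[[0.3,0,-1,0,0,0,0],[0.3,0,-1,0,0,0,0],[0.3,0,-1,0,0,0,0],[0.3,0,-1,0,0,0,0],[0.3,0,-1,0,0,0,0]]'>/dev/null;  python3 -m handwheel '[[0.3,0,-1,0,0,0,0],[0.3,0,-1,0,0,0,0],[0.3,0,-1,0,0,0,0],[0.3,0,-1,0,0,0,0],[0.3,0,-1,0,0,0,0]]'; python3 - <<'E'
from h import *
s=snapshot("top");im=s["color"];a=cv2.resize(im[180:390,190:500],(620,420),interpolation=cv2.INTER_CUBIC)
b=cv2.resize(snapshot("scene")["color"][150:340,180:420],None,fx=2,fy=2,interpolation=cv2.INTER_CUBIC)
cv2.imwrite("pics/t4.png",a[:,:,::-1]); cv2.imwrite("pics/s4.png",b[:,:,::-1])
def show(n,lo,hi,box,z):
    for c,st in blobs(im,lo,hi,box): print(n,c,st,ray(s,*c,z).round(4))
show("red",(0,150,80),(8,255,255),(355,360,390,385),.27)
show("cup",(80,100,50),(95,255,255),(195,300,265,370),.105)
show("pink",(165,100,50),(180,255,255),(205,250,245,285),.1)
show("copper",(0,100,30),(12,255,200),(440,230,500,275),.1)
show("yellow",(20,120,100),(35,255,255),(300,260,400,315),.044)
show("blue",(100,150,60),(125,255,255),(380,262,430,292),.044)
E
```

```text
clock: 30.1
tool_pos: [0.4551, -0.0557, 0.5167]
orientation: [-180.0, 0.1, -171.5]
force: [0.2, 0.6, 0.0]
opening: 0.057
gripper_force: 0.0
clock: 31.35
tool_pos: [0.4923, -0.3038, 0.5158]
orientation: [-180.0, 0.0, -171.5]
force: [0.7, 0.2, -0.1]
opening: 0.057
gripper_force: 0.0
red [373.1 373.9] [365, 370, 17, 9, 123] [ 0.4199 -0.0617  0.27  ]
cup [227.5 334.7] [208, 315, 44, 42, 1018] [0.473  0.2016 0.105 ]
pink [222.3 267.8] [211, 257, 24, 23, 415] [0.604  0.2174 0.1   ]
blue [391.4 280.5] [382, 271, 20, 20, 320] [ 0.5852 -0.1282  0.044 ]
```

View pics/t4.png

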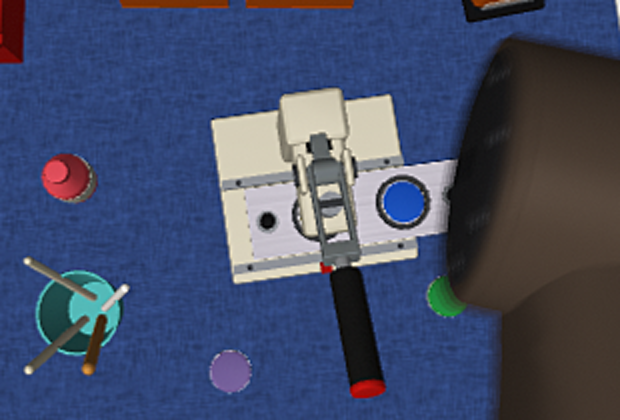

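The top view shows the lever back at rest, with its red end at the same pixel as at the start. The blue badge is in its nest about 90 mm right of the ram, the left knob has moved 45 mm, and the cup and pink bottle have not moved. I'll hand in.

```bash
python3 -c "
from plant import *
print(close_job())"
```

```text
the job is handed in; nothing more can be done
None
```

The job is handed in: the shuttle is at its right stop with the yellow badge under the ram, the lever was pressed to its stop (41 N against a 20 N spring) and eased back up to rest, the blue badge is in its nest, and the cup and pink bottle did not move; I did not see the closed cap directly, and the arm hid the copper bottle in the last view.

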